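Stand the coated glass plate in the plate rack

ROBOT

A 6-joint arm with a two-finger parallel gripper is mounted at the origin on a cart in front of the work surface, level with it; the furniture and walls round the work are solid. World frame = base frame: x ahead of the robot, y to its left, z up, the work surface at z = 0. Lengths are in mm, angles in rad, forces in N, time in s.
With the tool pointing down it reaches from about 275 to 750 mm from the base axis. Payload 10.2 kg.
Tool frame: the origin (TCP) lies between the finger pads; the fingertips stand ctrl.tips_ahead ahead of it and the grasp point (between the pads) lies 8 mm behind it (ctrl.tips_ahead is the distance from the TCP to the fingertips, in mm); z points along the fingers, y is the direction in which the jaws open and shut (so a half turn about z gives the same grasp; the last joint's range is limited). The gripper opens to 85 mm and grips with 20 to 120 N. Pads are 22 mm wide; open, the fingers measure 114 mm over their backs; the gripper's body (76 mm by 85 mm) begins 54 mm behind the grasp point. The pads swing forward as they close: fully open they stand 13 mm farther back than shut.
Start: joints at [-1.481, 0.313, 1.498, -0, 1.331, -0.223], TCP at [161.542, -499.535, 242.294] pointing down, gripper open.
Joint ranges: [-2.94, 2.94], [-0.97, 2.17], [0.19, 2.56], [-1.23, 4.37], [0.02, 3.11], [-2.88, 2.88]. Speed limits (rad/s): [2.39, 2.39, 3.01, 3.14, 3.14, 3.14].

INTERFACE

Orientations are given as a unit quaternion [w, x, y, z].
In Python, from rig import ctrl gives the robot as it stands. The module is installed in compiled form; this text tells all that it offers.
- The arm moves only by the tool move_arm, never from a script. Its argument "motion" is a list of rows, each an object with "offset": the shift along the tool's x, y, z in m, a list of three; "angular": the turn, a rotation vector about the tool's x, y, z in degrees, a list of three; "jaw": the finger opening in m, from 0 to 0.0854. In form: [{"offset": [tx, ty, tz], "angular": [ax, ay, az], "jaw": jaw}, ...]. A call has 1 to 5 rows; each row is the pose to reach, as a shift and turn from the pose commanded when the call began, along the tool's axes at that moment; what a row does not reach only later rows make up. A row lasts 1/8 s, in which the tool goes at most 62.5 mm and 10.7 degrees, less where a joint would pass 70% of its speed; a pose out of reach is approached as far as the arm can. A call with a gripper value outside its range is refused whole. The fingers move at their own pace and stop on an object; "squeeze" is the grip in N (left out, the last holds). Time passes only in rows, so rows that repeat a pose let the fingers close. It gives the time, the measured TCP pose, the force and the opening at its end, in the units of the state.
- ctrl.sense(): the state, without advancing time (a new reading comes with each control period).
- ctrl.capture(name): name is "side" or "top" or "wrist"; returns a dict with "img" (480x640x3 uint8, red, green, blue), "intrinsics" (3x3 intrinsics, pixels), "rvec" (rotation vector, rad) and "tvec" (3), from world to camera coordinates, as OpenCV has them. Camera axes: x right, y down, z forward; pixel columns grow to the right and rows downward; lengths in mm; the calibration is good to about 2 mm. A picture is of the moment at which its call begins. There is no depth.
- ctrl.finish_job(): hands the job in, once; it reports no verdict.
The state is a dict: "time_s": time; "joints": joint angles; "dq": joint speeds; "tau": joint torques, N m; "eef_pos": TCP position; "ee_rot": TCP orientation; "force": force on the tool from outside, world axes, zero at the start; "wrist_torque": the same for the moment, N m; "grip_width": opening from 0.0 (shut) to 1.0 (fully open).
Only numpy, scipy, OpenCV 4.12 (cv2) and the standard library are available. Lean on these libraries where they do the work, as an engineer would, in place of code of your own. Each camera call takes 0.05 s, during which the arm holds its last target. There are 200 camera calls.

TASK

A coated glass plate lies flat on the loading tray of the blue plate rack. Tip it up on edge into the empty front slot, roughly centred across the rack, and press it down past the sprung jaw until it stands fully home on the slot's bottom. It is glass, so do not force it, and leave the bottles, the jar, the cap and the timer where they are.

Things in the scene. Friction and masses are not known exactly. Their poses are not given: they have to be found in the camera images.
- rack: fixed blue plate rack, 124 mm wide (its y), base plate top at z 12 mm. Origin on the bench under it; x points from the loading tray to the slots (about to the robot's left), z up. Tray: 8 mm thick, flat top at z 55 mm, x -55 to 31 mm; side walls at y +-56 mm, open in front. Behind it the empty front slot, then two rear slots with small green glass plates fixed in them (tops at z 95 mm)
- tray_front (a point): middle of the tray's front top edge, the end away from the slots (rack x -55, z 55 mm)
- slot_bottom (a point): far lower corner of the empty front slot, mid-width (rack x 44, z 19.5 mm), where the slot's floor meets its back. The slot runs along the rack's y, open at both ends, 10 mm wide, rounded front lip level with the tray at rack x 31 to 39 mm; slot and dividers lean back 10 degrees (tops to +x)
- back_top (a point): top of the slot's back, mid-width (rack x 58, z 103 mm): three upright blue bars joined by a top rail, 5 mm thick; the flat front face runs from here straight down to slot_bottom, through rack x 50 mm at tray height
- jaw_nose (a point): nose of an orange sprung jaw, 36 mm wide, that juts from the slot's front wall 15 mm above the bottom and leaves a 3.5 mm gap to the bars, sloping wider above. A plate tipped in comes to rest on it 15 to 25 mm short of the bottom; pressing it past takes about 5 to 15 N on its top edge
- plate: loose glass plate, 110 (x) x 96 (y) x 6 mm, 0.16 kg, green edges, white upper face with green spots. Origin: centre of its underside; z normal to it, up as it lies on the tray. Its +x edge faces the slot, its -x edge juts 20 to 45 mm out over the tray front. Too wide to grip across. Fully home, white face to the back: origin at rack x 47, z 75 mm, top edge at rack x 57 to 63, z 128 mm
- reagent_bottle_1: amber glass dropper bottle with a red-and-white label, 32 mm across, 96 mm tall, upright; origin at the centre of its underside; a bystander
- reagent_bottle_2: the same kind of amber dropper bottle with a blue-and-white label; origin at the centre of its underside; a bystander
- sample_jar: clear glass jar, 52 mm across, 90 mm tall, upright; origin at the centre of its underside; a bystander
- timer: white bench timer with a red key, 66x62x21 mm, lying flat; origin at the centre of its underside; a bystander
- jar_cap: dark red ring-shaped jar cap, 46 mm across, 18 mm high, lying flat; origin at the centre of its underside; a bystander

How it is judged (in metres and radians):
At the end, for the whole second after the job is handed in: The plate is at rest on edge in the rack's front slot, pressed home (within about 4 mm of the bottom), leaning back with the slot (within 15 degrees of upright) and centred within 20 mm across the rack (z of plate in the frame of rack between 0.06 and 0.0785 m and x of plate in the frame of rack between 0.04 and 0.06 m and y of plate in the frame of rack between -0.02 and 0.02 m and angle between plate's own z axis and vertical between 1.3 and 1.84 rad and linear speed of plate below 0.01 m/s and angular speed of plate below 0.1 rad/s); the robot touches nothing.
It fails at once if The glass plate is pressed or pushed by the fingers with more than 60 N (contact force between the fingers and plate above 60 N).
It fails at once if A bottle, the jar, the cap or the timer is moved more than 30 mm (distance of any of reagent_bottle_1, reagent_bottle_2, sample_jar, timer, jar_cap from where it was at the start of the episode above 0.03 m).
It also fails if it takes over 56 s, if anything falls off the work surface, if the arm or the gripper's body presses on something with over 40 N, if the wrist force passes 120 N, or if a joint passes its speed limit or range.

## Working session

There is one attempt and no reset: what is moved stays moved. The work goes in short steps, Python scripts to look and compute and a tool call to move; the robot and the scene stay as the last step left them, time stands still between calls to the robot, and variables do not carry over. Pictures are saved under pics/ and viewed, about 8 in all and at most 12, crops included, and the job is handed in when it is done.

Besides the shell and the picture viewer there is one more tool, called after "Request:" in YAML: its name, and indented under it one key for each argument. move_arm: Moves the arm, as the interface text tells. Its arguments: {"type":"object","properties":{"motion":{"type":"array","items":{"type":"object","properties":{"offset":{"type":"array","items":{"type":"number"}},"angular":{"type":"array","items":{"type":"number"}},"jaw":{"type":"number"}}}},"squeeze":{"type":"number"}},"required":["motion"]}

```bash
mkdir -p pics; cat > h.py <<'E'
import numpy as np, cv2
from rig import ctrl
def cap(n,f):
    c=ctrl.capture(n); cv2.imwrite(f'pics/{f}.png',cv2.cvtColor(c['img'],cv2.COLOR_RGB2BGR))
    np.savez(f'pics/{f}.npz',**{k:np.asarray(c[k],float) for k in('intrinsics','rvec','tvec')})
def cam(f): d=np.load(f'pics/{f}.npz'); return d['intrinsics'],d['rvec'],d['tvec']
def proj(f,P): K,r,t=cam(f); return cv2.projectPoints(np.asarray(P,float).reshape(-1,3),r,t,K,None)[0].reshape(-1,2)
def ray(f,px):
    K,r,t=cam(f);R=cv2.Rodrigues(r)[0];d=R.T@np.linalg.solve(K,[*px,1]);return -R.T@t.ravel(),d/np.linalg.norm(d)
def tri(obs):
    A=np.zeros((3,3));b=np.zeros(3)
    for f,px in obs:
        c,d=ray(f,px);M=np.eye(3)-np.outer(d,d);A+=M;b+=M@c
    return np.linalg.solve(A,b)
def onz(f,px,z): c,d=ray(f,px); return c+d*(z-c[2])/d[2]
E
python3 - <<'E'
from h import *
cap('side','s0');cap('top','t0')
s=ctrl.sense();print(s,ctrl.tips_ahead)
for f in('s0','t0'):print(ray(f,(320,240)))
E
```

```text
{'time_s': 0.1, 'joints': array([-1.48139324e+00,  3.13374727e-01,  1.49835288e+00,  1.94467200e-05,
        1.33104807e+00, -2.23430077e-01]), 'dq': array([ 5.94942885e-05, -1.72498467e-03, -3.56207008e-03,  8.42149426e-04,
       -2.44593534e-04,  5.94464113e-04]), 'tau': array([ 2.48102238e-03, -4.12901509e+01, -2.60144949e+01, -2.33406836e-04,
        3.03404071e-03,  4.40842925e-06]), 'eef_pos': array([ 161.52890241, -499.29616405,  241.80529404]), 'ee_rot': array([-5.89553034e-04,  9.87792036e-01,  1.55777227e-01,  4.90323861e-05]), 'force': array([ 0.39191161,  0.18338469, -0.24944039]), 'wrist_torque': array([-0.02069664,  0.0722234 , -0.00686322]), 'grip_width': 0.9974869736666213} 11.0
(array([835.59668991, 411.03811888, 872.27006438]), array([-0.26911468, -0.38406315, -0.88321729]))
(array([ 509.24196701,   50.14837352, 1193.35212055]), array([ 0.08233244,  0.01104283, -0.99654374]))
```

View pics/s0.png

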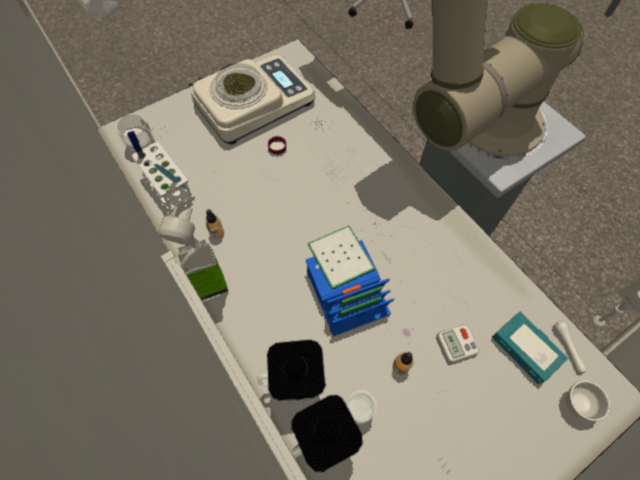

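View pics/t0.png

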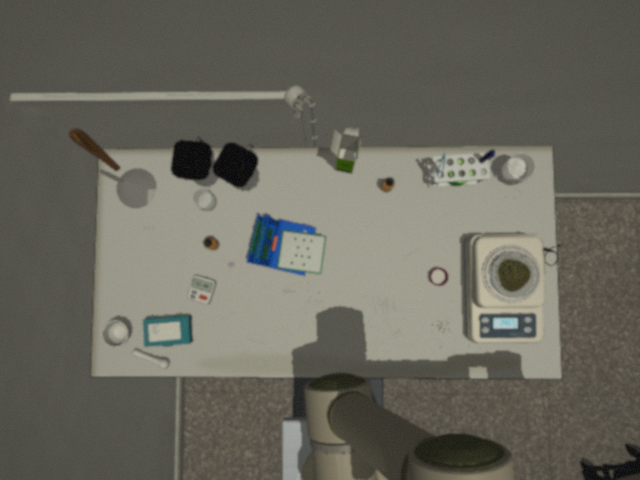

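Side view: the plate is at about (341,256) on the blue rack, slots toward (360,300). Top view: plate at about (302,252), slots to its left at about (262,242). Bystanders stand clear of the tray. Next: rough position, then close-up wrist views.

```bash
python3 - <<'E'
from h import *
for n,px,z in(('plate',(302,252),61),('slotback',(254,240),95),('timer',(202,290),20),('bot',(211,243),96),('jar',(205,199),90),('b2',(388,184),96),('cap',(438,276),18)):print(n,onz('t0',px,z).round(0))
a=cv2.imread('pics/t0.png')[195:290,230:345];b=cv2.imread('pics/s0.png')[215:340,285:410]
a=cv2.resize(a,(400,330),interpolation=cv2.INTER_CUBIC);b=cv2.resize(b,(330,330),interpolation=cv2.INTER_CUBIC)
cv2.imwrite('pics/c0.png',np.hstack([a,b]))
s=ctrl.sense()
from scipy.spatial.transform import Rotation as R
q=s['ee_rot'];print(R.from_quat([*q[1:],q[0]]).as_matrix().round(3))
cap('wrist','w0');K,r,t=cam('w0');print(K,ray('w0',(320,240)), cv2.Rodrigues(r)[0].round(3))
E
```

```text
plate [573. 107.  61.]
slotback [600. 221.  95.]
timer [479. 364.  20.]
bot [593. 324.  96.]
jar [701. 342.  90.]
b2 [ 734. -101.   96.]
cap [ 514. -235.   18.]
[[ 0.951  0.308 -0.   ]
 [ 0.308 -0.951  0.001]
 [ 0.    -0.001 -1.   ]]
[[430.78078351   0.         322.98993482]
 [  0.         430.78078351 235.91453757]
 [  0.           0.           1.        ]] (array([ 234.3738346 , -474.53906636,  373.28290664]), array([-0.29553733, -0.08598312, -0.95145393])) [[ 0.307 -0.952 -0.002]
 [-0.908 -0.293  0.299]
 [-0.285 -0.09  -0.954]]
```

Request:
move_arm:
  motion:
    - {"offset": [0.17, -0.14, -0.03], "angular": [0, 0, 30], "jaw": 0.0854}
    - {"offset": [0.2, -0.16, -0.03], "angular": [0, 0, 30], "jaw": 0.0854}
    - {"offset": [0.25, -0.2, -0.03], "angular": [0, 0, 30], "jaw": 0.0854}
    - {"offset": [0.25, -0.2, -0.03], "angular": [0, 0, 30], "jaw": 0.0854}
    - {"offset": [0.25, -0.2, -0.03], "angular": [0, 0, 30], "jaw": 0.0854}

```text
time_s: 0.78
eef_pos: [332.2, -240.0, 271.6]
ee_rot: [0.0, 0.994, -0.105, 0.0]
force: [0.3, -0.5, 0.5]
grip_width: 0.997
```

```bash
cat >> h.py <<'E'
from scipy.spatial.transform import Rotation as R
def pose():
    s=ctrl.sense();q=s['ee_rot'];return s['eef_pos'],R.from_quat([*q[1:],q[0]]).as_matrix(),s
def goto(p,Rm=None):
    p0,R0,s=pose();print('offset mm',(R0.T@(np.array(p)-p0)).round(1),'ang',np.degrees(R.from_matrix(R0.T@Rm).as_rotvec()).round(2) if Rm is not None else '', 't',s['time_s'])
E
python3 - <<'E'
from h import *
p,M,s=pose();print(p,M.round(3),s['time_s'])
goto([560,110,300])
E
```

```text
[ 332.23089607 -239.99511972  271.61077515] [[ 0.978 -0.21   0.   ]
 [-0.21  -0.978 -0.   ]
 [ 0.     0.    -1.   ]] 0.775
offset mm [ 149.3 -390.   -28.4] ang  t 0.775
```

Request:
move_arm:
  motion:
    - {"offset": [0.14, -0.33, -0.03], "angular": [0, 0, 0], "jaw": 0.0854}
    - {"offset": [0.14, -0.33, -0.03], "angular": [0, 0, 0], "jaw": 0.0854}
    - {"offset": [0.14, -0.33, -0.03], "angular": [0, 0, 0], "jaw": 0.0854}
    - {"offset": [0.14, -0.33, -0.03], "angular": [0, 0, 0], "jaw": 0.0854}
    - {"offset": [0.14, -0.33, -0.03], "angular": [0, 0, 0], "jaw": 0.0854}

```text
time_s: 1.4
eef_pos: [511.3, 15.1, 297.6]
ee_rot: [0.0, 0.994, -0.105, 0.0]
force: [-0.4, -1.3, 0.2]
grip_width: 1.0
```

Request:
move_arm:
  motion:
    - {"offset": [0.02, -0.06, 0], "angular": [0, 0, 0], "jaw": 0.0854}
    - {"offset": [0.02, -0.06, 0], "angular": [0, 0, 0], "jaw": 0.0854}
    - {"offset": [0.02, -0.06, 0], "angular": [0, 0, 0], "jaw": 0.0854}

```text
time_s: 1.78
eef_pos: [542.3, 67.3, 297.1]
ee_rot: [0.0, 0.994, -0.105, -0.0]
force: [0.8, 0.1, 0.7]
grip_width: 1.002
```

```bash
python3 - <<'E'
from h import *
cap('wrist','w1');p,M,s=pose();print(p,M.round(3),s['time_s'],s['dq'].round(3))
E
```

```text
[542.23474967  66.72166314 297.42314248] [[ 0.978 -0.21  -0.   ]
 [-0.21  -0.978 -0.   ]
 [-0.     0.    -1.   ]] 1.825 [-0.016 -0.011  0.001  0.002  0.002  0.002]
```

View pics/w1.png

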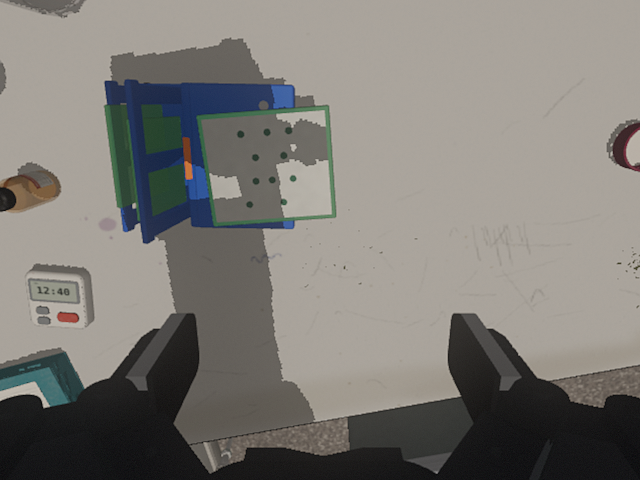

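The rack shows clearly: tray's blue area (190–295, 85–228), the plate's corners near (198,116), (329,106), (335,216), (213,223), back rail about (145,240)–(128,80). A second wrist view gives the baseline.

Request:
move_arm:
  motion:
    - {"offset": [0.0, -0.06, 0], "angular": [0, 0, 0], "jaw": 0.0854}
    - {"offset": [-0.03, -0.12, 0], "angular": [0, 0, 0], "jaw": 0.0854}
    - {"offset": [-0.03, -0.15, 0], "angular": [0, 0, 0], "jaw": 0.0854}
    - {"offset": [-0.03, -0.15, 0], "angular": [0, 0, 0], "jaw": 0.0854}

```text
time_s: 2.33
eef_pos: [544.4, 221.0, 297.6]
ee_rot: [-0.0, 0.995, -0.105, 0.0]
force: [0.2, 0.0, 0.2]
grip_width: 0.999
```

```bash
python3 - <<'E'
from h import *
cap('wrist','w2');p,M,s=pose();print(p,s['time_s'],s['dq'].round(3))
a=cv2.imread('pics/w2.png');cv2.imwrite('pics/w2c.png',a)
E
```

```text
[544.57516973 219.80269384 297.60285269] 2.375 [-0.03  -0.01   0.011 -0.003 -0.001 -0.005]
```

View pics/w2c.png

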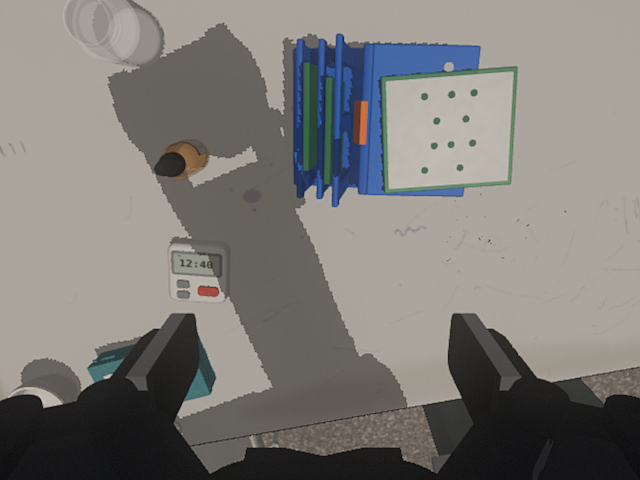

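```bash
python3 - <<'E'
from h import *
a=cv2.imread('pics/w1.png')[70:250,95:345];b=cv2.imread('pics/w2.png')[25:215,285:535]
f=lambda i:cv2.resize(i,None,fx=3,fy=3,interpolation=cv2.INTER_CUBIC)[:, :]
A=cv2.resize(a,None,fx=1.6*2,fy=3.2*1,interpolation=cv2.INTER_CUBIC)
c=np.vstack([cv2.resize(a,(417,300),interpolation=cv2.INTER_CUBIC)]);
cv2.imwrite('pics/c1.png',cv2.resize(a,(800,576),interpolation=cv2.INTER_CUBIC))
cv2.imwrite('pics/c2.png',cv2.resize(b,(788,599),interpolation=cv2.INTER_CUBIC))
E
```

```text
(no output)
```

View pics/c1.png

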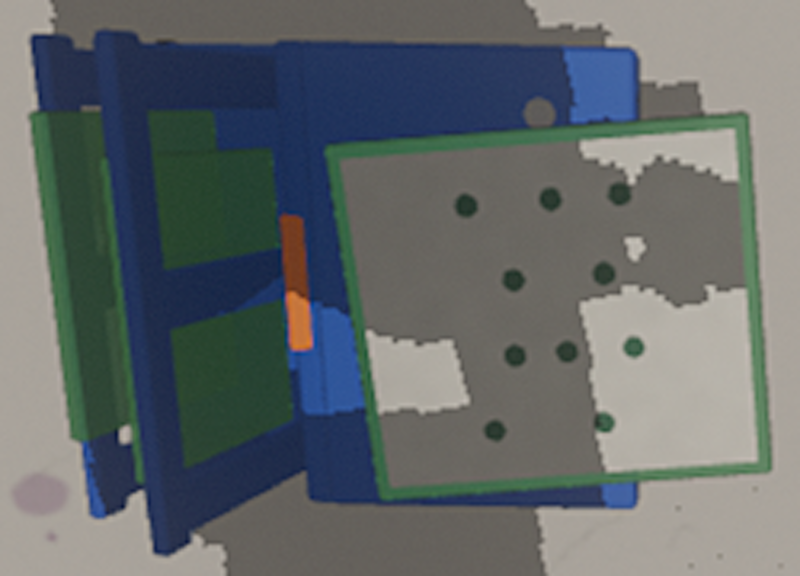

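View pics/c2.png

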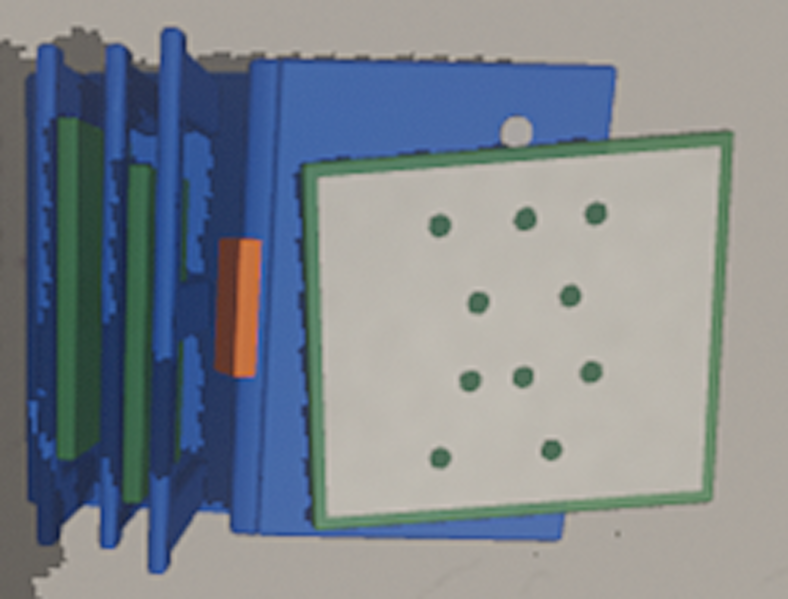

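```bash
python3 - <<'E'
from h import *
c1=lambda x,y:('w1',(95+x/3.2,70+y/3.2));c2=lambda x,y:('w2',(285+x/3.152,25+y/3.152))
P={'pTL':((327,147),(304,165)),'pTR':((747,115),(732,133)),'pBR':((769,470),(710,499)),'pBL':((383,498),(317,527)),
'tF':((637,48),(615,66)),'tN':((637,505),(563,540)),'rF':((137,35),(184,30)),'rN':((190,545),(166,570))}
W={}
for k,(a,b) in P.items():
    X=tri([c1(*a),c2(*b)]);W[k]=X;print(k,X.round(1),'err',(proj('w1',X)[0]-c1(*a)[1]).round(1),(proj('w2',X)[0]-c2(*b)[1]).round(1))
n=np.linalg.norm
print('plate sides',n(W['pTL']-W['pTR']),n(W['pTR']-W['pBR']),n(W['pBR']-W['pBL']),n(W['pBL']-W['pTL']))
print('tray w',n(W['tF']-W['tN']),'rail w',n(W['rF']-W['rN']))
# far=world+x => rack y: rx~+Y, ry=z×rx ~ -X ; far is rack -y
for a,b in(('tF','tN'),('rF','rN')):
    d=W[b]-W[a];ang=np.degrees(np.arctan2(d[1],d[0]));print('yaw',ang-90)
d=(W['rF']+W['rN']-W['tF']-W['tN'])/2;print('yaw long',np.degrees(np.arctan2(d[1],d[0])),d)
d=(W['pTL']+W['pBL']-W['pTR']-W['pBR'])/2;print('plate yaw',np.degrees(np.arctan2(d[1],d[0])))
print('plate ctr',(W['pTL']+W['pBL']+W['pTR']+W['pBR'])/4)
E
```

```text
pTL [627.2 157.   59.6] err [0. 0.] [-0. -0.]
pTR [612.   49.4  59.5] err [0.  0.2] [-0.  -0.2]
pBR [519.   62.9  60.2] err [0. 0.] [-0. -0.]
pBL [533.7 169.4  60.1] err [-0.  -0.1] [0.  0.1]
tF [634.2  73.7  50.7] err [0.  0.1] [-0.  -0.1]
tN [514.6 101.7  53.6] err [0.1 0.5] [-0.1 -0.5]
rF [659.9 183.1  92.4] err [-0.3 -0.8] [0.2 0.9]
rN [538.4 212.1  90.6] err [0.1 0.6] [-0.1 -0.6]
plate sides 108.62056110739327 94.00023445093593 107.60524306272728 94.27947390462626
tray w 122.87766695931066 rail w 124.91331536695876
yaw 76.83129410914134
yaw 76.55668009141613
yaw long 77.30674496883996 [ 24.7458839  109.86645115  39.33032057]
plate yaw 82.06282360332486
plate ctr [572.97173695 109.66503888  59.87103098]
```

```bash
python3 - <<'E'
from h import *
p,M,s=pose();q=s['joints'];print(q.round(3))
E=lambda a,b,c,d,e,: (R.from_euler('z',a)*R.from_euler('y',b)*R.from_euler('z',c)*R.from_euler('y',d)*R.from_euler('z',e+np.pi/2)).as_matrix()
print(np.abs(E(q[0],q[1]+q[2],q[3],q[4],q[5])-M).max())
def T(yaw,pitch): # pitch down from horizontal
    y=np.radians(yaw);rx=np.array([np.cos(y),np.sin(y),0]);x=np.cross([0,0,-1],rx);k=np.radians(pitch)
    z=rx*np.cos(k)-np.array([0,0,1])*np.sin(k);return np.c_[x,np.cross(z,x),z]
for pitch in(0,10,20,30):
  for q1 in(-.4,-.2,0):
    for q23 in(1.7,2.0,2.3):
      B=(R.from_euler('z',q1)*R.from_euler('y',q23)).as_matrix()
      print(pitch,q1,q23,R.from_matrix(B.T@T(82,pitch)@R.from_euler('z',-np.pi/2).as_matrix()).as_euler('ZYZ').round(2))
E
```

```text
[ 0.184  0.424  1.198 -0.     1.519  1.966]
3.885780586188048e-16
0 -0.4 1.7 [1.54 1.83 1.44]
0 -0.4 2.0 [1.46 1.81 1.13]
0 -0.4 2.3 [1.4  1.76 0.82]
0 -0.2 1.7 [1.56 1.63 1.44]
0 -0.2 2.0 [1.55 1.63 1.14]
0 -0.2 2.3 [1.53 1.62 0.84]
0 0 1.7 [1.59 1.43 1.44]
0 0 2.0 [1.63 1.44 1.14]
0 0 2.3 [1.66 1.47 0.84]
10 -0.4 1.7 [1.36 1.8  1.39]
10 -0.4 2.0 [1.3  1.73 1.1 ]
10 -0.4 2.3 [1.27 1.64 0.81]
10 -0.2 1.7 [1.39 1.61 1.43]
10 -0.2 2.0 [1.39 1.55 1.14]
10 -0.2 2.3 [1.4  1.5  0.84]
10 0 1.7 [1.41 1.41 1.47]
10 0 2.0 [1.47 1.37 1.16]
10 0 2.3 [1.53 1.35 0.86]
20 -0.4 1.7 [1.18 1.77 1.36]
20 -0.4 2.0 [1.15 1.65 1.08]
20 -0.4 2.3 [1.14 1.52 0.81]
20 -0.2 1.7 [1.22 1.58 1.43]
20 -0.2 2.0 [1.23 1.48 1.15]
20 -0.2 2.3 [1.27 1.38 0.86]
20 0 1.7 [1.24 1.4  1.5 ]
20 0 2.0 [1.3  1.31 1.2 ]
20 0 2.3 [1.39 1.24 0.9 ]
30 -0.4 1.7 [1.01 1.73 1.33]
30 -0.4 2.0 [0.99 1.57 1.07]
30 -0.4 2.3 [1.01 1.4  0.82]
30 -0.2 1.7 [1.04 1.56 1.43]
30 -0.2 2.0 [1.07 1.41 1.17]
30 -0.2 2.3 [1.13 1.27 0.89]
30 0 1.7 [1.06 1.39 1.53]
30 0 2.0 [1.13 1.25 1.25]
30 0 2.3 [1.24 1.13 0.95]
```

```bash
cat >> h.py <<'E'
def T(yaw,pitch):
    y=np.radians(yaw);rx=np.array([np.cos(y),np.sin(y),0]);x=np.cross([0,0,-1],rx);k=np.radians(pitch)
    z=rx*np.cos(k)-np.array([0,0,1])*np.sin(k);return np.c_[x,np.cross(z,x),z]
RO=np.array([586.9,141.2,0]);RY=np.radians(76.8);rx=np.array([np.cos(RY),np.sin(RY),0]);ry=np.array([-rx[1],rx[0],0])
rack=lambda x,y,z:RO+x*rx+y*ry+np.array([0,0,z])
torack=lambda P:np.array([(P-RO)@rx,(P-RO)@ry,P[2]])
PY=np.radians(82.06);px=np.array([np.cos(PY),np.sin(PY),0]);E0=np.array([565.5,56.2,0])
edge=lambda s,z:E0+s*px+np.array([0,0,z])
E
python3 - <<'E'
from h import *
print(edge(-95,100));goto(edge(-110,230),T(82,15))
E
```

```text
[552.37707824 -37.88926041 100.        ]
offset mm [ 62.7 265.3  67.7] ang [74.98 -2.69 -3.49] t 2.375
```

Request:
move_arm:
  motion:
    - {"offset": [0.01, 0.05, 0.0], "angular": [10, -0.4, -0.5], "jaw": 0.06}
    - {"offset": [0.02, 0.1, 0.0], "angular": [20, -0.8, -1.0], "jaw": 0.045}
    - {"offset": [0.04, 0.15, 0.0], "angular": [30, -1.2, -1.5], "jaw": 0.045}
    - {"offset": [0.05, 0.2, 0.0], "angular": [40, -1.5, -2.0], "jaw": 0.045}
    - {"offset": [0.06, 0.24, 0.02], "angular": [50, -1.8, -2.4], "jaw": 0.045}

```text
time_s: 3.0
eef_pos: [552.7, -31.0, 279.2]
ee_rot: [-0.423, 0.902, -0.076, 0.033]
force: [1.5, 0.6, -1.0]
grip_width: 0.526
```

```bash
python3 - <<'E'
from h import *
goto(edge(-110,180),T(82,15));p,M,s=pose();print(p,s['joints'].round(2))
E
```

```text
offset mm [ 1.6 90.2 46.6] ang [24.75 -1.25 -0.92] t 3.0
[552.74673703 -31.02376152 279.17606223] [-0.6   0.44  1.45  0.78  1.68  1.05]
```

Request:
move_arm:
  motion:
    - {"offset": [0, 0.02, 0.0], "angular": [8, -0.4, -0.3], "jaw": 0.045}
    - {"offset": [0, 0.045, 0.02], "angular": [16, -0.8, -0.6], "jaw": 0.045}
    - {"offset": [0.002, 0.09, 0.046], "angular": [24.7, -1.2, -0.9], "jaw": 0.045}
    - {"offset": [0.002, 0.09, 0.046], "angular": [24.7, -1.2, -0.9], "jaw": 0.045}
    - {"offset": [0.002, 0.09, 0.046], "angular": [24.7, -1.2, -0.9], "jaw": 0.045}

```text
time_s: 3.62
eef_pos: [550.9, -50.0, 181.9]
ee_rot: [-0.604, 0.794, -0.055, 0.041]
force: [0.9, -0.8, 0.9]
grip_width: 0.528
```

```bash
python3 - <<'E'
from h import *
goto(edge(-75,95),T(82.06,15));p,M,s=pose();print(p,s['joints'].round(2),s['grip_width'])
E
```

```text
offset mm [ 0.  75.1 54.3] ang [ 0.53  0.14 -0.07] t 3.625
[550.86570286 -50.02907603 181.9441504 ] [-0.7   0.74  1.51  0.99  1.81  0.75] 0.5279811352539825
```

Request:
move_arm:
  motion:
    - {"offset": [0, 0.03, 0.02], "angular": [0.5, 0.1, 0], "jaw": 0.045}
    - {"offset": [0, 0.06, 0.043], "angular": [0.5, 0.1, 0], "jaw": 0.045}
    - {"offset": [0, 0.075, 0.054], "angular": [0.5, 0.1, 0], "jaw": 0.045}
    - {"offset": [0, 0.075, 0.054], "angular": [0.5, 0.1, 0], "jaw": 0.045}

```text
time_s: 4.12
eef_pos: [554.8, -17.0, 94.3]
ee_rot: [-0.608, 0.791, -0.055, 0.04]
force: [0.1, -0.3, 0.4]
grip_width: 0.532
```

```bash
python3 - <<'E'
from h import *
cap('wrist','w3');goto(edge(7.4,75),T(82.06,15));p,M,s=pose();print(p,s['joints'].round(2),s['force'])
E
```

```text
offset mm [ 0.5 -2.1 84.1] ang [-0.12  0.13 -0.1 ] t 4.175
[554.95474407 -17.47433064  94.5549598 ] [-0.65  0.87  1.55  1.01  1.69  0.62] [0.96855311 0.09325806 0.1694631 ]
```

View pics/w3.png

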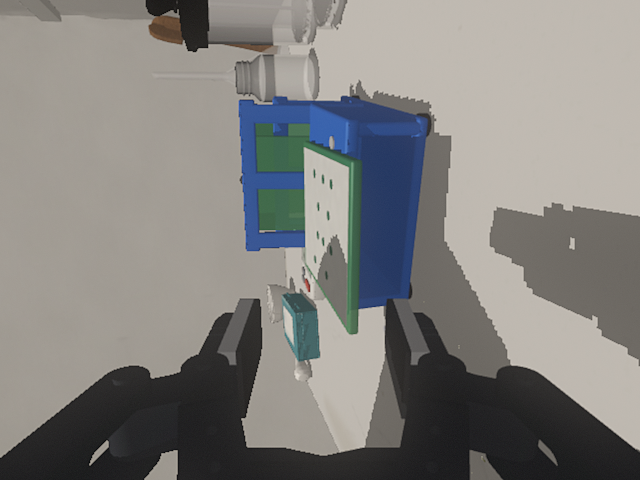

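The wrist view shows the plate's front edge (columns 350–358) between the upper pad (about 262) and the lower pad (about 388), clear of both. Moving in.

Request:
move_arm:
  motion:
    - {"offset": [0, -0.001, 0.03], "angular": [0, 0, 0], "jaw": 0.045}
    - {"offset": [0, -0.002, 0.06], "angular": [0, 0, 0], "jaw": 0.045}
    - {"offset": [0, -0.002, 0.084], "angular": [0, 0, 0], "jaw": 0.045}
    - {"offset": [0, -0.002, 0.084], "angular": [0, 0, 0], "jaw": 0.045}

```text
time_s: 4.68
eef_pos: [565.7, 64.5, 74.4]
ee_rot: [-0.609, 0.79, -0.055, 0.04]
force: [-0.2, -0.5, -0.2]
grip_width: 0.527
```

```bash
python3 - <<'E'
from h import *
goto(edge(11.4,84.6),T(82.06,15));p,M,s=pose();print(p,s['force'])
E
```

```text
offset mm [  1.  -10.7   0.5] ang [-0.2   0.22 -0.15] t 4.675
[565.66315771  64.4849913   74.41817834] [-0.15586596 -0.49535835 -0.20266884]
```

Request:
move_arm:
  motion:
    - {"offset": [0.001, -0.005, 0.0], "angular": [0, 0, 0], "jaw": 0.045}
    - {"offset": [0.001, -0.0105, 0.0005], "angular": [0, 0, 0], "jaw": 0.04}
    - {"offset": [0.001, -0.0105, 0.0005], "angular": [0, 0, 0], "jaw": 0.03}
    - {"offset": [0.001, -0.0105, 0.0005], "angular": [0, 0, 0], "jaw": 0.02}
    - {"offset": [0.001, -0.0105, 0.0005], "angular": [0, 0, 0], "jaw": 0.014}
  squeeze: 20

```text
time_s: 5.3
eef_pos: [566.8, 66.8, 82.8]
ee_rot: [-0.609, 0.79, -0.056, 0.04]
force: [-0.1, -0.6, -0.5]
grip_width: 0.164
```

Request:
move_arm:
  motion:
    - {"offset": [0, 0, 0], "angular": [0, 0, 0], "jaw": 0.008}
    - {"offset": [0, 0, 0], "angular": [0, 0, 0], "jaw": 0.004}
    - {"offset": [0, 0, 0], "angular": [0, 0, 0], "jaw": 0.0}
    - {"offset": [0, 0, 0], "angular": [0, 0, 0], "jaw": 0.0}
    - {"offset": [0, 0, 0], "angular": [0, 0, 0], "jaw": 0.0}
  squeeze: 25

```text
time_s: 5.92
eef_pos: [566.8, 67.0, 83.0]
ee_rot: [-0.609, 0.79, -0.056, 0.04]
force: [-0.1, 0.8, 1.5]
grip_width: 0.061
```

```bash
python3 - <<'E'
from h import *
cap('wrist','w4');p,M,s=pose();print(p,s['force'],s['grip_width']*85.4)
E
```

```text
[566.83886694  66.95248345  83.01620404] [-0.09060863 -0.01046701  0.4437427 ] 4.972938705669237
```

View pics/w4.png

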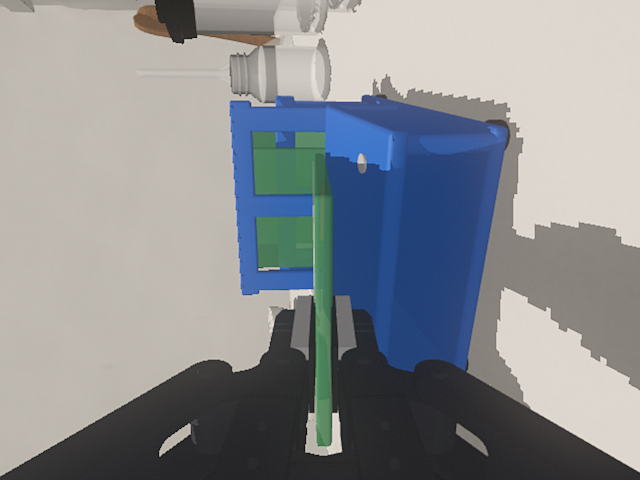

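Plate is gripped flush between the pads; its far side edge runs straight along the tool axis from (323,445) to (323,155), with the opening about 5–6 mm. Working out the overlap and the tip-up pose.

```bash
cat >> h.py <<'E'
U=np.array([np.sin(np.radians(10)),np.cos(np.radians(10))])
def tcp(o,up,dx=0,y=0):  # TCP for plate raised `up` along slot from home
    a=np.array([59.5+dx,128.6])+U*(up-(o-11));return rack(a[0],y,a[1])
E
python3 - <<'E'
from h import *
p,M,s=pose()
for px_ in((323,445),(318,155)):
    c,d=ray('w4',px_);c=M.T@(c-p);d=M.T@d
    for x in(45,48,51):print(px_,x,(c+d*(x-c[0])/d[0]).round(1))
K=M.T@(edge(0,0)-p)
print('plate edge y-mid in tool x',(M.T@(E0+np.array([0,0,80])-p)).round(1))
a=edge(30,160)
for pt in(a,):goto(pt,T(80,50))
E
```

```text
(323, 445) 45 [ 45.   -0.3 -96.9]
(323, 445) 48 [  48.    -0.3 -100.1]
(323, 445) 51 [  51.    -0.3 -103.2]
(318, 155) 45 [ 45.   -3.5 136.6]
(318, 155) 48 [ 48.   -3.2 111.1]
(318, 155) 51 [51.  -2.9 85.6]
plate edge y-mid in tool x [ 0.2  5.7 -9.7]
offset mm [ -0.3 -79.3  -1.1] ang [-35.23   2.01   0.88] t 5.975
```

```bash
python3 - <<'E'
from h import *
p,M,s=pose()
c,d=ray('w4',(323,445));c=M.T@(c-p);d=M.T@d
for x in(-45,-48,-51):print(x,(c+d*(x-c[0])/d[0]).round(1))
for z in(-12,-10,-8,-6,-4): print(z,proj('w4',[p+M@np.array([48,0,z]),p+M@np.array([-48,0,z]),p+M@np.array([48,0,z+110])]).round(0).tolist())
E
```

```text
-45 [-45.   -0.4  -1.1]
-48 [-48.   -0.4   2.1]
-51 [-51.   -0.4   5.3]
-12 [[324.0, 207.0], [324.0, 476.0], [324.0, 158.0]]
-10 [[324.0, 205.0], [324.0, 471.0], [324.0, 157.0]]
-8 [[324.0, 204.0], [324.0, 466.0], [324.0, 157.0]]
-6 [[324.0, 202.0], [324.0, 462.0], [324.0, 157.0]]
-4 [[324.0, 201.0], [324.0, 458.0], [324.0, 156.0]]
```

```bash
python3 - <<'E'
from h import *
p,M,s=pose();print(torack(p).round(1))
goto(rack(-65,0,190),T(76.8,50))
goto(tcp(11,95,-1.5,0),T(76.8,100)); print(tcp(11,95,-1.5).round(1),tcp(11,0).round(1))
E
```

```text
[-76.9   2.6  83. ]
offset mm [   3.1 -106.4  -16.1] ang [-35.2    4.76   2.62] t 5.975
offset mm [  15.9 -173.   110. ] ang [-85.16   3.46   4.75] t 5.975
[603.9 213.7 222.2] [600.5 199.1 128.6]
```

Request:
move_arm:
  motion:
    - {"offset": [0, -0.02, -0.003], "angular": [-5, 0.7, 0.4], "jaw": 0.0}
    - {"offset": [0.001, -0.04, -0.006], "angular": [-11, 1.5, 0.8], "jaw": 0.0}
    - {"offset": [0.002, -0.065, -0.009], "angular": [-18, 2.4, 1.3], "jaw": 0.0}
    - {"offset": [0.002, -0.085, -0.012], "angular": [-25, 3.4, 1.9], "jaw": 0.0}
    - {"offset": [0.003, -0.106, -0.016], "angular": [-32, 4.3, 2.4], "jaw": 0.0}

```text
time_s: 6.6
eef_pos: [571.7, 77.7, 190.0]
ee_rot: [-0.364, 0.925, -0.104, 0.039]
force: [0.3, -0.1, -3.2]
grip_width: 0.062
```

```bash
python3 - <<'E'
from h import *
p,M,s=pose();print(torack(p).round(1),s['grip_width']*85,s['force'],s['time_s'],s['joints'].round(2))
goto(rack(-20,0,220),T(76.8,80))
E
```

```text
[-65.2   0.3 190. ] 5.234947010153528 [ 0.29021642 -0.12396154 -3.21299998] 6.6 [-0.37  0.47  1.6   0.77  1.31  1.12]
offset mm [  0.5 -53.6   8.8] ang [-32.93   0.35   0.28] t 6.6
```

Request:
move_arm:
  motion:
    - {"offset": [0, -0.012, 0.002], "angular": [-6, 0.1, 0.1], "jaw": 0.0}
    - {"offset": [0, -0.025, 0.004], "angular": [-13, 0.1, 0.1], "jaw": 0.0}
    - {"offset": [0, -0.04, 0.006], "angular": [-20, 0.2, 0.2], "jaw": 0.0}
    - {"offset": [0, -0.053, 0.009], "angular": [-27, 0.3, 0.3], "jaw": 0.0}
    - {"offset": [0.0005, -0.053, 0.009], "angular": [-33, 0.35, 0.3], "jaw": 0.0}

```text
time_s: 7.22
eef_pos: [582.4, 122.3, 219.7]
ee_rot: [-0.086, 0.99, -0.113, 0.01]
force: [-0.3, 0.1, -3.2]
grip_width: 0.06
```

```bash
python3 - <<'E'
from h import *
p,M,s=pose();print(torack(p).round(1),s['grip_width']*85,s['force'],s['time_s'])
goto(tcp(11,95,-1.5),T(76.8,100))
E
```

```text
[-1.940e+01  1.000e-01  2.197e+02] 5.111775890918152 [-0.25623013  0.13236171 -3.18490955] 7.225
offset mm [  0.3 -92.9  13.9] ang [-19.99  -0.05   0.12] t 7.225
```

Request:
move_arm:
  motion:
    - {"offset": [0, -0.02, 0.0], "angular": [-5, 0, 0], "jaw": 0.0}
    - {"offset": [0, -0.04, 0.003], "angular": [-10, 0, 0], "jaw": 0.0}
    - {"offset": [0, -0.065, 0.007], "angular": [-15, 0, 0], "jaw": 0.0}
    - {"offset": [0, -0.093, 0.014], "angular": [-20, 0, 0.1], "jaw": 0.0}
    - {"offset": [0, -0.093, 0.014], "angular": [-20, 0, 0.1], "jaw": 0.0}

```text
time_s: 7.85
eef_pos: [603.3, 215.6, 220.2]
ee_rot: [0.085, 0.99, -0.113, -0.011]
force: [-0.5, 0.3, -3.1]
grip_width: 0.064
```

```bash
python3 - <<'E'
from h import *
p,M,s=pose();print(torack(p).round(1),s['grip_width']*85,s['force'],s['time_s'])
goto(tcp(11,95,-1.5),T(76.8,100));goto(tcp(11,60,-1.5),T(76.8,100))
cap('wrist','w5');cap('side','s5')
w=cv2.imread('pics/w5.png')
cn=cv2.resize(cv2.imread('pics/s5.png')[200:350,270:420],(480,480),interpolation=cv2.INTER_CUBIC)
cv2.imwrite('pics/v5.png',np.hstack([cn,cv2.resize(w,(320,480))[:, :]]) if 0 else cv2.resize(np.hstack([cn,w]),(800,343)))
E
```

```text
[ 76.2   1.  220.2] 5.446482815758354 [-0.48699282  0.29516344 -3.05302908] 7.85
offset mm [ 1.   2.  -1.7] ang [-0.13  0.11  0.19] t 7.85
offset mm [ 1.1  2.1 33.3] ang [-0.13  0.11  0.19] t 7.85
```

View pics/v5.png

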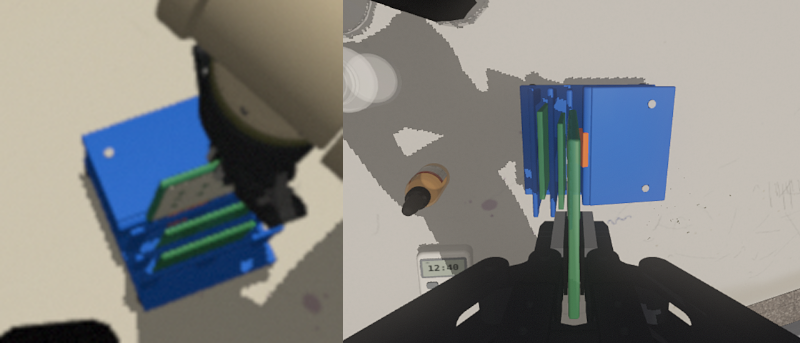

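The side view shows the plate upright over the slot. In the wrist view its far lower corner seems lower in the image (about row 185 against 157 expected), so I look at it closely for in-plane rotation.

```bash
python3 - <<'E'
from h import *
a=cv2.imread('pics/w5.png')[90:330,230:480];cv2.imwrite('pics/v6.png',cv2.resize(a,(625,600),interpolation=cv2.INTER_CUBIC))
p,M,s=pose()
for z in(100,107,114): print(z,proj('w5',[p+M@np.array([x,0,z]) for x in(-48,0,48)]).round(0).tolist())
print(proj('w5',[rack(39,y,55) for y in(-56,56)]+[rack(50,y,55) for y in(-56,56)]+[rack(58,y,103) for y in(-62,62)]).round(0).tolist())
E
```

```text
100 [[330.0, 317.0], [330.0, 241.0], [331.0, 155.0]]
107 [[330.0, 311.0], [330.0, 237.0], [331.0, 153.0]]
114 [[329.0, 306.0], [330.0, 233.0], [331.0, 152.0]]
[[338.0, 130.0], [336.0, 282.0], [322.0, 130.0], [322.0, 283.0], [322.0, 125.0], [322.0, 322.0]]
```

View pics/v6.png

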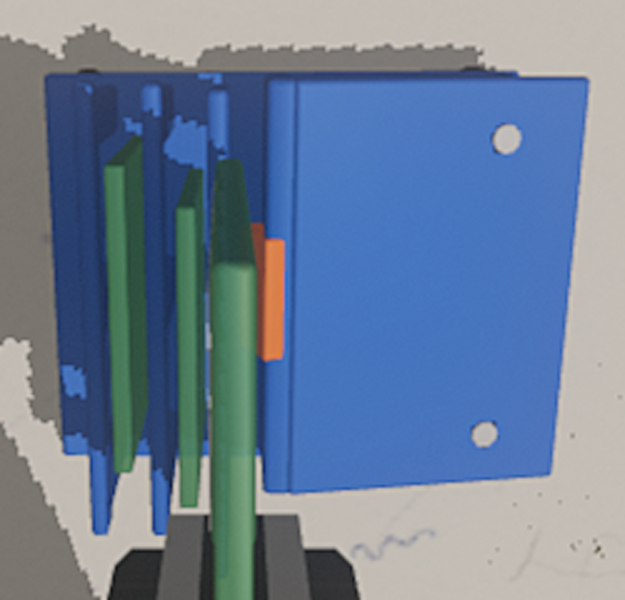

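The lower corner is at pixel (322,153), against (331,153) predicted, so there is no in-plane turn. The plate leans about 2.3° in the grip toward the rail, whose front edge is at column 321. I correct by pitching the tool and start lowering.

Request:
move_arm:
  motion:
    - {"offset": [0.001, 0.002, 0.0], "angular": [-1.5, 0, 0.2], "jaw": 0.0}
    - {"offset": [0.001, 0.002, 0.0], "angular": [-2.4, 0.1, 0.2], "jaw": 0.0}
    - {"offset": [0.001, 0.002, 0.0], "angular": [-2.4, 0.1, 0.2], "jaw": 0.0}

```text
time_s: 8.32
eef_pos: [604.3, 210.6, 222.3]
ee_rot: [0.106, 0.987, -0.116, -0.011]
force: [0.5, -0.0, -1.3]
grip_width: 0.061
```

```bash
python3 - <<'E'
from h import *
p,M,s=pose();print(torack(p).round(1),s['grip_width']*85,s['force'],s['time_s'])
for u in (95,60,40): goto(tcp(11,u,-1.5),T(76.8,102.3))
cap('wrist','w6')
a=cv2.imread('pics/w6.png')[90:330,230:480];cv2.imwrite('pics/v7.png',cv2.resize(a,(625,600),interpolation=cv2.INTER_CUBIC))
E
```

```text
[ 71.6  -1.1 222.3] 5.226245329909727 [ 0.51338237 -0.04616403 -1.27209949] 8.325
offset mm [-1.1 -2.9 -0.5] ang [-0.09 -0.06 -0.25] t 8.325
offset mm [-1.2 -4.2 34.5] ang [-0.09 -0.06 -0.25] t 8.325
offset mm [-1.2 -5.  54.5] ang [-0.09 -0.06 -0.25] t 8.325
```

View pics/v7.png

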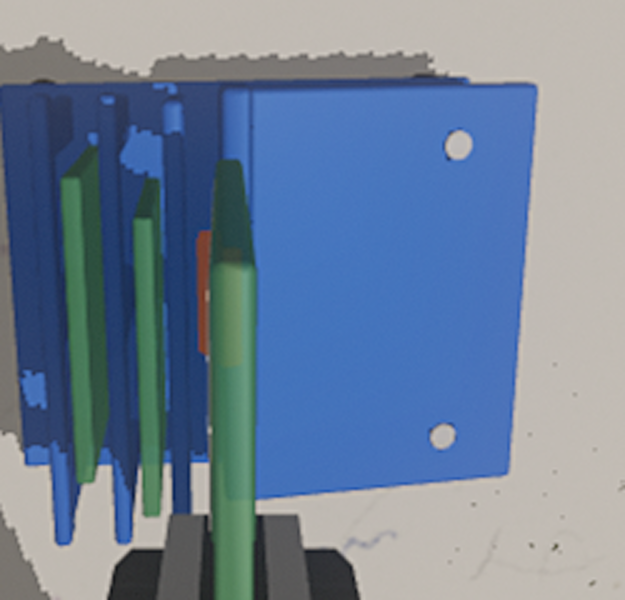

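The plate now stands 28 crop pixels clear of the rail, over the lip (crop columns 215–242 against the lip at 222–250), so it overshot forward. I compute the shift back.

```bash
python3 - <<'E'
from h import *
p,M,s=pose();print(torack(p).round(1),s['force'])
print('rail,lip pred',proj('w6',[rack(58,-62,103),rack(31,-56,55),rack(39,-56,55)]).round(1).tolist(),'obs rail',230+183/2.5,90+100/2.5,'lip31',230+250/2.5,125)
for dx in(-1.5,-4,-6,-8):
  a=np.array([50+dx,74.5])+U*(96-55);print(dx,a.round(1),proj('w6',rack(a[0],-48,a[1])).round(1))
# actual plate corner estimate in tool & rack frame (depth from tool z=109)
c,d=ray('w6',(321.6,153));c1=M.T@(c-p);d1=M.T@d
X=c+d*(48-c1[0])/d1[0];print('corner rack',torack(X).round(1),'tool',(M.T@(X-p)).round(1))
c,d=ray('w6',(323.6,196));d1=M.T@d;c1=M.T@(c-p);X=c+d*(48-c1[0])/d1[0];print('upper corner rack',torack(X).round(1),'tool',(M.T@(X-p)).round(1))
goto(tcp(11,95,-1.5),T(76.8,102.3))
E
```

```text
[ 71.6  -1.1 222.3] [-0.44492134 -0.62649414 -2.73420937]
rail,lip pred [[304.2, 129.4], [331.2, 133.5], [319.8, 133.7]] obs rail 303.2 130.0 lip31 330.0 125
-1.5 [ 55.6 114.9] [[312.6 156.7]]
-4 [ 53.1 114.9] [[317.  156.5]]
-6 [ 51.1 114.9] [[320.5 156.4]]
-8 [ 49.1 114.9] [[324.1 156.3]]
corner rack [ 49.4 -49.3 109.7] tool [ 48.   -2.3 114.8]
upper corner rack [ 72.7 -49.1 222.5] tool [48.  -1.3 -0.4]
offset mm [-1.1 -2.9 -0.5] ang [-0.1  -0.07 -0.25] t 8.375
```

Request:
move_arm:
  motion:
    - {"offset": [-0.001, -0.003, 0.0], "angular": [1.2, 0, -0.2], "jaw": 0.0}
    - {"offset": [-0.001, -0.003, 0.0], "angular": [1.2, 0, -0.2], "jaw": 0.0}
    - {"offset": [-0.001, -0.003, 0.0], "angular": [1.2, 0, -0.2], "jaw": 0.0}
    - {"offset": [-0.001, -0.003, 0.0], "angular": [1.2, 0, -0.2], "jaw": 0.0}

```text
time_s: 8.88
eef_pos: [604.0, 213.9, 221.6]
ee_rot: [0.095, 0.989, -0.115, -0.01]
force: [-0.2, 0.3, -1.2]
grip_width: 0.061
```

```bash
cat >> h.py <<'E'
def green(f):  # plate side-edge mid column at rows near lower corner, wrist view
    g=cv2.imread(f'pics/{f}.png').astype(int);b,gg,r=g[...,0],g[...,1],g[...,2]
    m=(gg>r*1.3)&(gg>b*1.15)&(gg>40)
    for row in(158,165,172,200,220):
        x=np.where(m[row,300:350])[0]+300;print(row,(x.min(),x.max(),len(x)) if len(x) else None)
E
python3 - <<'E'
from h import *
p,M,s=pose();print(torack(p).round(1),s['grip_width']*85,s['force'],s['time_s'])
goto(tcp(11,95,-1.5),T(76.8,101.1));goto(tcp(11,45,-1.5),T(76.8,101.1))
cap('wrist','w7');green('w6');green('w7')
print(proj('w7',[rack(58,-62,103),rack(31,-56,55)]).round(1).tolist())
for dx in(-1.5,-4):
  a=np.array([50+dx,74.5])+U*(96-55);print(dx,proj('w7',rack(a[0],-48,a[1])).round(1))
E
```

```text
[ 7.470e+01 -1.000e-01  2.216e+02] 5.163881733856214 [-0.22664978  0.30287221 -1.21711231] 8.875
offset mm [-0.1  0.3 -0.5] ang [-0.09 -0.07 -0.03] t 8.875
offset mm [-0.1 -0.6 49.5] ang [-0.09 -0.07 -0.03] t 8.875
158 (np.int64(326), np.int64(326), 1)
165 (np.int64(316), np.int64(316), 1)
172 (np.int64(316), np.int64(316), 1)
200 (np.int64(314), np.int64(331), 17)
220 (np.int64(314), np.int64(331), 17)
158 None
165 (np.int64(302), np.int64(327), 3)
172 (np.int64(301), np.int64(328), 4)
200 (np.int64(300), np.int64(331), 22)
220 (np.int64(300), np.int64(331), 22)
[[314.7, 127.4], [341.5, 132.0]]
-1.5 [[322.9 154.7]]
-4 [[327.3 154.6]]
```

Request:
move_arm:
  motion:
    - {"offset": [0, 0, 0.012], "angular": [0, 0, 0], "jaw": 0.0}
    - {"offset": [0, 0, 0.024], "angular": [0, 0, 0], "jaw": 0.0}
    - {"offset": [0, -0.0005, 0.036], "angular": [0, 0, 0], "jaw": 0.0}
    - {"offset": [0, -0.0007, 0.05], "angular": [0, 0, 0], "jaw": 0.0}
    - {"offset": [0, -0.0007, 0.05], "angular": [0, 0, 0], "jaw": 0.0}

```text
time_s: 9.55
eef_pos: [601.6, 205.0, 170.9]
ee_rot: [0.096, 0.989, -0.115, -0.012]
force: [0.8, -0.1, -1.5]
grip_width: 0.061
```

Request:
move_arm:
  motion:
    - {"offset": [0, 0, 0.003], "angular": [0, 0, 0], "jaw": 0.0}
    - {"offset": [0, 0, 0.006], "angular": [0, 0, 0], "jaw": 0.0}
    - {"offset": [0, 0, 0.009], "angular": [0, 0, 0], "jaw": 0.0}
    - {"offset": [0, 0, 0.009], "angular": [0, 0, 0], "jaw": 0.0}

```text
time_s: 10.05
eef_pos: [601.6, 203.6, 163.4]
ee_rot: [0.095, 0.989, -0.115, -0.011]
force: [-0.2, -0.2, -1.9]
grip_width: 0.063
```

```bash
python3 - <<'E'
from h import *
p,M,s=pose();print(torack(p).round(1),s['grip_width']*85,s['force'],s['wrist_torque'],s['time_s'])
for u in(35,25,15): goto(tcp(11,u,-1.5),T(76.8,101.1))
E
```

```text
[ 6.410e+01 -1.000e-01  1.634e+02] 5.346999551738639 [-0.19936895 -0.1785379  -1.8928227 ] [ 0.16898969 -0.02185676 -0.00512832] 10.05
offset mm [-0.1 -0.1  0.3] ang [-0.09 -0.06 -0.03] t 10.05
offset mm [-0.1 -0.2 10.3] ang [-0.09 -0.06 -0.03] t 10.05
offset mm [-0.1 -0.4 20.3] ang [-0.09 -0.06 -0.03] t 10.05
```

Request:
move_arm:
  motion:
    - {"offset": [0, 0, 0.002], "angular": [0, 0, 0], "jaw": 0.0}
    - {"offset": [0, 0, 0.004], "angular": [0, 0, 0], "jaw": 0.0}
    - {"offset": [0, 0, 0.006], "angular": [0, 0, 0], "jaw": 0.0}
    - {"offset": [0, -0.0002, 0.008], "angular": [0, 0, 0], "jaw": 0.0}
    - {"offset": [0, -0.0002, 0.01], "angular": [0, 0, 0], "jaw": 0.0}

```text
time_s: 10.68
eef_pos: [601.3, 201.9, 153.6]
ee_rot: [0.095, 0.989, -0.115, -0.01]
force: [-0.7, 0.2, -1.3]
grip_width: 0.061
```

Request:
move_arm:
  motion:
    - {"offset": [0, 0, 0.0015], "angular": [0, 0, 0], "jaw": 0.0}
    - {"offset": [0, 0, 0.003], "angular": [0, 0, 0], "jaw": 0.0}
    - {"offset": [0, 0, 0.0045], "angular": [0, 0, 0], "jaw": 0.0}
    - {"offset": [0, 0, 0.006], "angular": [0, 0, 0], "jaw": 0.0}

```text
time_s: 11.18
eef_pos: [601.4, 201.1, 148.5]
ee_rot: [0.095, 0.989, -0.115, -0.01]
force: [-0.3, 2.1, 3.4]
grip_width: 0.06
```

Contact about 20 mm above home, as expected for the jaw. Pressing on slowly.

Request:
move_arm:
  motion:
    - {"offset": [0, 0, 0.0015], "angular": [0, 0, 0], "jaw": 0.0}
    - {"offset": [0, 0, 0.003], "angular": [0, 0, 0], "jaw": 0.0}
    - {"offset": [0, 0, 0.003], "angular": [0, 0, 0], "jaw": 0.0}

```text
time_s: 11.55
eef_pos: [601.1, 200.3, 145.0]
ee_rot: [0.095, 0.989, -0.115, -0.01]
force: [1.1, 1.8, 4.2]
grip_width: 0.06
```

Request:
move_arm:
  motion:
    - {"offset": [0, 0, 0.0015], "angular": [0, 0, 0], "jaw": 0.0}
    - {"offset": [0, 0, 0.003], "angular": [0, 0, 0], "jaw": 0.0}
    - {"offset": [0, 0, 0.003], "angular": [0, 0, 0], "jaw": 0.0}

```text
time_s: 11.92
eef_pos: [600.9, 199.7, 142.0]
ee_rot: [0.095, 0.989, -0.115, -0.01]
force: [2.0, 3.4, 5.1]
grip_width: 0.066
```

Request:
move_arm:
  motion:
    - {"offset": [0, 0, 0.0015], "angular": [0, 0, 0], "jaw": 0.0}
    - {"offset": [0, 0, 0.003], "angular": [0, 0, 0], "jaw": 0.0}
    - {"offset": [0, 0, 0.004], "angular": [0, 0, 0], "jaw": 0.0}

```text
time_s: 12.3
eef_pos: [600.5, 198.9, 137.7]
ee_rot: [0.095, 0.989, -0.115, -0.011]
force: [1.9, 3.0, 2.0]
grip_width: 0.061
```

Request:
move_arm:
  motion:
    - {"offset": [0, 0, 0.0015], "angular": [0, 0, 0], "jaw": 0.0}
    - {"offset": [0, 0, 0.003], "angular": [0, 0, 0], "jaw": 0.0}
    - {"offset": [0, 0, 0.004], "angular": [0, 0, 0], "jaw": 0.0}

```text
time_s: 12.68
eef_pos: [600.4, 198.2, 133.9]
ee_rot: [0.095, 0.989, -0.115, -0.01]
force: [0.7, 2.7, 2.3]
grip_width: 0.06
```

```bash
python3 - <<'E'
from h import *
cap('wrist','w8');cap('side','s8');p,M,s=pose();print(torack(p).round(1),s['force'],s['grip_width']*85)
for f in('w7','w8'):
    g=cv2.imread(f'pics/{f}.png').astype(int)
    print(f,[(r,g[r,323].tolist()) for r in range(150,215,6)]+[(r,g[r,323].tolist()) for r in range(425,470,5)])
E
```

```text
[ 5.860e+01 -1.000e-01  1.338e+02] [1.3852389  1.92229352 1.48025822] 5.056770128568805
w7 [(150, [116, 69, 44]), (156, [65, 66, 42]), (162, [66, 67, 42]), (168, [65, 67, 40]), (174, [64, 65, 38]), (180, [62, 65, 38]), (186, [59, 66, 46]), (192, [58, 65, 43]), (198, [101, 136, 95]), (204, [101, 138, 95]), (210, [102, 138, 95]), (425, [79, 120, 70]), (430, [79, 120, 70]), (435, [78, 120, 70]), (440, [80, 120, 71]), (445, [72, 114, 59]), (450, [108, 114, 118]), (455, [63, 65, 68]), (460, [27, 27, 25]), (465, [25, 25, 25])]
w8 [(150, [128, 78, 51]), (156, [99, 84, 53]), (162, [71, 81, 52]), (168, [73, 76, 47]), (174, [72, 74, 45]), (180, [74, 76, 47]), (186, [72, 75, 45]), (192, [72, 75, 44]), (198, [122, 152, 101]), (204, [123, 153, 102]), (210, [122, 153, 100]), (425, [100, 144, 93]), (430, [99, 143, 91]), (435, [99, 143, 91]), (440, [100, 143, 92]), (445, [85, 131, 75]), (450, [197, 205, 211]), (455, [72, 75, 77]), (460, [37, 37, 36]), (465, [36, 37, 35])]
```

The plate hasn't slipped in the grip (edge rows unchanged at 195 and 447) and the force has dropped, so it is past the jaw nose. Down to the floor.

Request:
move_arm:
  motion:
    - {"offset": [0, 0, 0.001], "angular": [0, 0, 0], "jaw": 0.0}
    - {"offset": [0, 0, 0.002], "angular": [0, 0, 0], "jaw": 0.0}
    - {"offset": [0, 0, 0.003], "angular": [0, 0, 0], "jaw": 0.0}

```text
time_s: 13.15
eef_pos: [600.3, 197.7, 131.1]
ee_rot: [0.095, 0.989, -0.115, -0.01]
force: [1.0, 3.3, 1.8]
grip_width: 0.062
```

Request:
move_arm:
  motion:
    - {"offset": [0, 0, 0.001], "angular": [0, 0, 0], "jaw": 0.0}
    - {"offset": [0, 0, 0.002], "angular": [0, 0, 0], "jaw": 0.0}

```text
time_s: 13.4
eef_pos: [600.2, 197.3, 129.1]
ee_rot: [0.095, 0.989, -0.115, -0.01]
force: [1.2, 2.8, 2.3]
grip_width: 0.061
```

Request:
move_arm:
  motion:
    - {"offset": [0, 0, 0.001], "angular": [0, 0, 0], "jaw": 0.0}
    - {"offset": [0, 0, 0.002], "angular": [0, 0, 0], "jaw": 0.0}

```text
time_s: 13.65
eef_pos: [600.1, 196.9, 127.1]
ee_rot: [0.095, 0.989, -0.115, -0.01]
force: [1.2, 3.1, 1.2]
grip_width: 0.064
```

Request:
move_arm:
  motion:
    - {"offset": [0, 0, 0.001], "angular": [0, 0, 0], "jaw": 0.0}
    - {"offset": [0, 0, 0.002], "angular": [0, 0, 0], "jaw": 0.0}

```text
time_s: 13.9
eef_pos: [600.4, 196.9, 126.4]
ee_rot: [0.095, 0.989, -0.115, -0.01]
force: [-1.8, 5.9, 13.2]
grip_width: 0.06
```

Firm floor contact (+13 N). Release and withdraw.

Request:
move_arm:
  motion:
    - {"offset": [0, 0, -0.0005], "angular": [0, 0, 0], "jaw": 0.012}
    - {"offset": [0, 0, -0.0005], "angular": [0, 0, 0], "jaw": 0.025}
    - {"offset": [0, 0, -0.0005], "angular": [0, 0, 0], "jaw": 0.025}
    - {"offset": [0, 0, -0.02], "angular": [0, 0, 0], "jaw": 0.025}
    - {"offset": [0, 0, -0.05], "angular": [0, 0, 0], "jaw": 0.025}

```text
time_s: 14.52
eef_pos: [601.8, 205.5, 173.9]
ee_rot: [0.096, 0.989, -0.115, -0.012]
force: [-0.2, -1.5, 0.7]
grip_width: 0.288
```

Request:
move_arm:
  motion:
    - {"offset": [0, 0, -0.04], "angular": [0, 0, 0], "jaw": 0.025}
    - {"offset": [0, 0.04, -0.08], "angular": [0, 0, 0], "jaw": 0.025}
    - {"offset": [0, 0.08, -0.1], "angular": [0, 0, 0], "jaw": 0.025}
    - {"offset": [0, 0.08, -0.1], "angular": [0, 0, 0], "jaw": 0.025}
    - {"offset": [0, 0.08, -0.1], "angular": [0, 0, 0], "jaw": 0.025}

```text
time_s: 15.15
eef_pos: [588.3, 148.3, 286.7]
ee_rot: [0.095, 0.989, -0.115, -0.011]
force: [-0.1, -0.2, -0.6]
grip_width: 0.295
```

```bash
python3 - <<'E'
from h import *
cap('wrist','w9');cap('side','s9');cap('top','t9');p,M,s=pose();print(torack(p).round(1),s['force'],s['time_s'])
c=(50,74.5)
Wp=[]
for y in(-48,48):
    for sgn in(3,-3):
        Wp.append(rack(50+55*U[0]+sgn*U[1],y,74.5+55*U[1]-sgn*U[0]))
q=proj('w9',Wp);qs=proj('s9',Wp);print(q.round(1).tolist(),qs.round(1).tolist())
def crop(f,q,n,h):
    x0,y0=(q.mean(0)-n).astype(int);x0=max(x0,0);y0=max(y0,0);im=cv2.imread(f'pics/{f}.png')[y0:y0+2*n,x0:x0+2*n]
    k=h/im.shape[0];im=cv2.resize(im,(int(im.shape[1]*k),h),interpolation=cv2.INTER_CUBIC)
    for a in q:cv2.circle(im,tuple(((a-[x0,y0])*k).astype(int)),2,(0,0,255),1)
    print(f,x0,y0,k);return im
a=crop('w9',q,90,400);b=crop('s9',qs,60,400);o=np.hstack([a,b])[:, :800];cv2.imwrite('pics/v9.png',o);print(o.shape)
E
```

```text
[  7.7   0.4 286.4] [ 0.54506739  0.14775701 -0.50795128] 15.3
[[191.9, 147.1], [201.4, 147.1], [204.6, 286.5], [213.3, 286.4]] [[335.0, 294.7], [333.7, 291.5], [385.0, 276.6], [383.7, 273.5]]
w9 112 126 2.2222222222222223
s9 299 224 3.3333333333333335
(400, 800, 3)
```

View pics/v9.png

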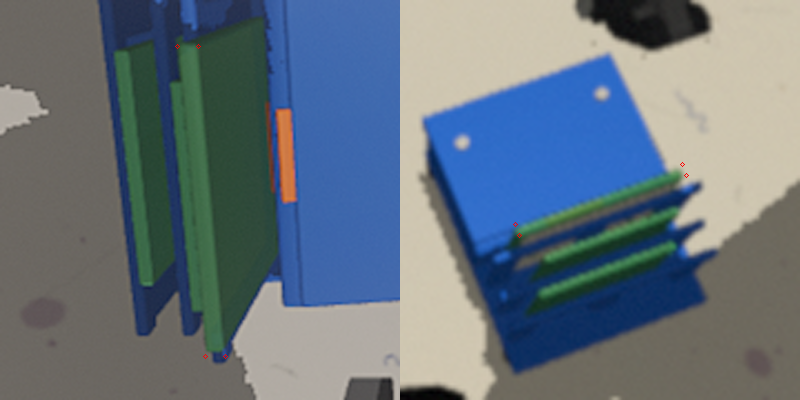

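The last view shows the plate upright in the front slot. Its top-edge corners lie within about 2 px of the fully-home prediction in both the wrist and side views, and the gripper is clear.

```bash
python3 -c "
from h import *
print(ctrl.finish_job(),ctrl.sense()['time_s'])"
```

```text
the job is handed in; nothing more can be done
the job is handed in; nothing more can be done
```

The plate stands on edge in the front slot, by my checks fully home, and I handed the job in at about 15.3 s of the 56 s. The hand-in reports no verdict.

**What I did:** I gripped the plate's overhanging edge with a 20–25 N squeeze, with the tool pitched 15° down. I lifted it, tipped it up in the air and lowered it along the slot. I pressed it past the sprung jaw with about 7 N, until the force at the floor rose to about 13 N, then released it and withdrew.

**Last checks:**
- **Seating:** floor contact came where the fully-home height predicts, within about 2 mm. The top-edge corners matched the home prediction within about 2 px in the wrist and side views.
- **Centring:** the gripper, which held the plate within about 1 mm of its middle, was within about 1 mm of the rack's centre.
- **Robot:** the gripper is clear of the rack. Nothing in my path came near the bystanders, but I did not measure them again.

**Disagreements along the way:**
- The plate sat about 2° off the tool axis in the grip. My first correction overshot by about 5 mm and I fixed it before inserting.
- The overlap in the grip was about 11 mm instead of the planned 18 mm, but the plate did not slip.

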